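Load the last cell into the speaker's battery sled

ROBOT

A 7-joint arm with a two-finger parallel gripper is mounted at the origin on a cart in front of the work surface, level with it; the furniture and walls round the work are solid. World frame = base frame: x ahead of the robot, y to its left, z up, the work surface at z = 0. Lengths are in m, angles in rad, forces in N, time in s.
With the tool pointing down it reaches from about 0.4 to 0.85 m from the base axis. Payload 4.5 kg.
Tool frame: the origin (TCP) lies where the fingers leave the gripper's body, on its centre line; the fingertips stand 64 mm ahead of it and the grasp point (between the pads) lies 45 mm ahead of it; z points along the fingers, y is the line along which they close (so a half turn about z gives the same grasp; the last joint's range is limited). The gripper opens to 88 mm and grips with 3 to 60 N. Pads are 18 mm wide; open, the fingers measure 123 mm over their backs; the gripper's body (75 mm by 187 mm) begins 45 mm behind the grasp point.
Start: joints at [-1.267, 0.689, -0.195, 1.565, 0.157, 0.902, -0.215], TCP at [0.167, 0.602, 0.303] pointing down, gripper open.
Joint ranges: [-3.01, 3.01], [-0.46, 2.08], [-1.47, 1.51], [0.13, 2.56], [-1, 4.14], [0.04, 2.09], [-2.66, 2.66]. Speed limits (rad/s): [2.57, 2.57, 3.14, 3.14, 3.14, 3.14, 3.14].

INTERFACE

Orientations are given as a unit quaternion [x, y, z, w].
In Python, from plant import r gives the robot as it stands.
- The arm moves only by the tool play_rows, never from a script. Its arguments are lists of equal length, an entry for each row: "translation": the shift along the tool's x, y, z in m, a list of three; "delta_rot": the turn, a rotation vector about the tool's x, y, z in degrees, a list of three; "grip": the opening, from -1 (shut) to 1 (fully open). In form: {"translation": [[x, y, z], ...], "delta_rot": [[rx, ry, rz], ...], "grip": [grip, ...]}. A call has 1 to 20 rows; each row shifts and turns the commanded pose from where the row before left it, along the tool's axes as they then stand; what a row does not reach is not made up. A row lasts 1/8 s, in which the tool goes at most 62.5 mm and 10.7 degrees, less where a joint would pass 70% of its speed; a pose out of reach is approached as far as the arm can. A call with a gripper value outside its range is refused whole. The fingers move at their own pace and stop on an object; "squeeze" is the grip in N (left out, the last holds). Time passes only in rows, so rows that do not move let the fingers close. It gives the time, the measured TCP pose, the force, the opening and the grip force at its end, in the units of the state.
- r.get_state(): the state, without advancing time (a new reading comes with each control period).
- r.snapshot(name): name is "scene" or "top"; returns the picture (420x560x3 uint8, blue, green, red); there is no depth.
- r.get_calibration(name): a dict with "intrinsics" (3x3 intrinsics, pixels), "eye" and "rotation" of the camera in the world. Camera axes: x right, y up, looking along -z (the intrinsics and any distortion apply to the point x, -y, -z); pixel columns grow to the right and rows downward; lengths in m; the calibration is good to about 2 mm. A picture is of the moment at which its call begins. get_calibration takes no time and is no camera call.
- r.finish_job(): hands the job in; it is judged then, once.
Trained networks look in the newest picture that a camera, given by its name, has taken for a name from the list of things; names that differ only in an ending like _2 or _b are one class to them, and where a whole thing is asked for, a point or a joint stands for the part that bears it (a point fixed in the world has none). Each returns a list of dicts, best first, with "confidence" (0 to 1); they miss things now and then, are a little off and sometimes report something else, mostly with a low value. They report only what shows in the picture. A call takes as long as a camera call. They do not tell look-alikes from the thing itself.
- r.look_for(camera, target): "point" ([x, y, z] in m, in world coordinates, good to about 4 mm: the middle of the surface that is visible of it).
- r.silhouettes(camera, target): "pixels" (420x560 bool, what is visible of it).
The state is a dict: "clock": time; "q": joint angles; "qd": joint speeds; "joint_torque": joint torques, N m; "tool_pos": TCP position; "eef_rot": TCP orientation; "contact_force": force on the tool from outside, world axes, zero at the start; "moment": the same for the moment, N m; "opening": opening from 0.0 (shut) to 1.0 (fully open); "finger_force": force on a finger pad.
Only numpy, scipy, OpenCV 4.12 (cv2) and the standard library are available. Lean on these libraries where they do the work, as an engineer would, in place of code of your own. Each camera call takes 0.05 s, during which the arm holds its last target. There are 200 camera calls.

TASK

The kiosk's portable speaker is being given fresh cells: its battery sled lies on the worktop with one bay still empty. Take the orange cell out of the caddy and load it into the empty bay the right way round: flat end against the coil spring, button end rolled down past the retaining lip, so that it lies level under the lip and fully home. Leave the other cells and the things standing around where they are.

Things in the scene. Friction and masses are not known exactly. Their poses are not given: they have to be found in the camera images.
- cell_orange: The orange cell, loose: 26 mm across, 65 mm long with its button, about 90 g, black band near the button. Origin at its centre; x runs along it towards the button end, y and z turn as it rolls. The steel button is 9.4 mm across and stands 1.8 mm out of that end; the other end is flat.
- cell_button (a point): The middle of the tip of the orange cell's button, 32.5 mm from the cell's centre.
- sled: Dark grey fixed battery sled, two bays in line, 184 x 36 mm. Origin under its middle; x runs along it to the button ends. The +x bay holds a black cell; the -x one is empty: floor 7 mm up, + contact at x -3, spring wall at x -82 (30 mm high). Cheeks 28 mm apart, 8 mm over the floor, guide the cell's ends; from x -58 to -17 the frame is only 19 mm wide: room for fingers.
- bay_plus (a point): The point on the empty bay's + contact that the button's tip meets when home: 13 mm over the bay's floor, 20 mm over the worktop; axes as the sled's. Above it the retaining lip, 18 mm wide with a rounded edge, juts 5.5 mm out over the bay towards -x; its underside is 28 mm, its top 30.5 mm over the floor.
- bay_spring (a joint): How far the empty bay's coil spring is pressed, m: 0 free, grows as its cap is pushed to the sled's -x, stop at 0.014; 600 N/m. Free, the cap is 61 mm from the + contact; a cell that is home keeps it at 0.004. To roll the button end down past the lip, the flat end must stand 70 to 75 mm from the + contact (0.009 to 0.014 pressed, 5 to 8 N).
- spring_cap (a point): The middle of the face of the spring's round steel cap, 14 mm across, 13 mm over the bay's floor; moves with the spring.
- caddy: Grey cell caddy, 44 x 96 mm, does not move. Origin under its middle. Three troughs along its x, 30 mm apart in y (-30, 0, 30), each with one cell whose axis is 19 mm over the worktop, button to +x. Walls 24.5 mm high between the cells, 31 mm outside: no room for fingers beside a cell, but both its ends stand about 10 mm out of the trough, with free space beyond.
- bar_mat: Dark ribbed rubber bar mat, 160 x 150 x 4 mm, does not move, free for setting things down. Origin under its middle. Nine ribs run along its x, 16 mm apart (at y 0, 16, -16 and so on), 2.5 mm high. A cell laid along x between two ribs (as at y = 8) does not roll; its axis is then 17.3 mm over the worktop.
- cell_black_a: Black cell with a silver band, loose, in another trough of the caddy, same size as the orange one; origin at its centre. To be left there.
- cell_black_b: Another such black cell in the caddy, to be left there.
- speaker: The portable speaker, a brown-grey cylinder 84 mm across and 184 mm high, standing behind the mat; origin under its middle.
- tamper: Steel coffee tamper, 58 mm across, 86 mm high, standing behind the mat; origin under its middle.
- jigger: Steel double jigger, 47 mm across, 78 mm high, standing near the tamper; origin under its middle.
- steel_cup: Small steel cup, 56 mm across, 32 mm high, near the tamper; origin under its middle.
Things that resemble listed ones, but are neither listed nor needed, are in the scene too. There is more than one size of the sled; the job needs the smaller. Several things have the shape of the cell_orange; the one meant has the colours described above.

How it is judged:
By the outcome, as a careful person would: the job done as asked, in the order asked, and still so for the second after the job is handed in, with the robot touching nothing.
It also fails if it takes over 66 s, if anything falls off the work surface, if the arm or the gripper's body presses on something with over 40 N, if the wrist force passes 120 N, or if a joint passes its speed limit or range.

## Working session

There is one attempt and no reset: what is moved stays moved. The work goes in short steps, Python scripts to look and compute and a tool call to move; the robot and the scene stay as the last step left them, time stands still between calls to the robot, and variables do not carry over. Pictures are saved under pics/ and viewed, at most 14 in all, crops included, and the job is handed in when it is done.

Besides the shell and the picture viewer there is one more tool, called by a JSON object that holds its "fn" and its "kwargs", one argument or row to a line. play_rows: Moves the arm, as the interface text tells. Its arguments: {"type":"object","properties":{"translation":{"type":"array","items":{"type":"array","items":{"type":"number"}}},"delta_rot":{"type":"array","items":{"type":"array","items":{"type":"number"}}},"grip":{"type":"array","items":{"type":"number"}},"squeeze":{"type":"number"}},"required":["translation","delta_rot","grip"]}

```bash
mkdir -p pics; ls
python3 - <<'E'
from plant import r
import cv2,numpy as np
for n in("scene","top"):
    cv2.imwrite(f"pics/{n}0.png",r.snapshot(n)); c=r.get_calibration(n); print(n,{k:np.round(v,4).tolist() for k,v in c.items()})
    for t in("cell_orange","sled","caddy","bar_mat","spring_cap","cell_black_a"):
        for d in r.look_for(n,t): print(t,np.round(d["point"],3),round(d["confidence"],2))
s=r.get_state();print(s)
E
```

```text
pics
scene {'intrinsics': [[385.3821, 0.0, 277.3805], [0.0, 385.3821, 212.6153], [0.0, 0.0, 1.0]], 'eye': [-0.0853, 0.4777, 0.4476], 'rotation': [-0.241, 0.4783, 0.7581, -0.3721]}
cell_orange [0.436 0.272 0.023] 0.96
cell_orange [0.553 0.271 0.025] 0.75
cell_orange [ 0.492 -0.209  0.017] 0.16
sled [ 0.491 -0.21   0.018] 0.98
sled [ 0.458 -0.406  0.023] 0.65
bar_mat [0.501 0.049 0.006] 0.92
spring_cap [0.551 0.271 0.025] 0.24
cell_black_a [0.573 0.25  0.025] 0.88
cell_black_a [0.532 0.297 0.025] 0.52
top {'intrinsics': [[528.2892, 0.0, 289.6291], [0.0, 528.2892, 212.9439], [0.0, 0.0, 1.0]], 'eye': [0.3257, -0.0342, 1.557], 'rotation': [0.0626, -0.069, -0.7018, 0.7062]}
cell_orange [0.562 0.271 0.03 ] 0.72
cell_orange [0.442 0.266 0.027] 0.52
sled [ 0.51  -0.215  0.016] 0.8
sled [ 0.488 -0.416  0.022] 0.78
bar_mat [0.514 0.038 0.004] 0.95
bar_mat [0.562 0.274 0.029] 0.45
cell_black_a [0.552 0.299 0.029] 0.78
cell_black_a [0.587 0.249 0.029] 0.77
cell_black_a [ 0.508 -0.215  0.016] 0.19
{'clock': 0.7, 'q': array([-1.26718433,  0.68906799, -0.19458719,  1.56528442,  0.15731553,
        0.90248802, -0.2150722 ]), 'qd': array([ 0.00057777, -0.00021565, -0.00112982,  0.00115   , -0.00014109,
        0.00077118, -0.00138767]), 'joint_torque': array([-6.83715757e-05, -5.27371395e+01, -1.26718663e+00, -1.53722817e+01,
       -5.19380614e-02, -9.10405106e-04,  1.29341623e-05]), 'tool_pos': array([0.16658656, 0.60242203, 0.30276656]), 'eef_rot': array([1.34473389e-01, 9.90917203e-01, 6.75442574e-05, 1.17784633e-05]), 'contact_force': array([-0.88370539, -0.26474366,  0.17229997]), 'moment': array([-0.01529544, -0.00781861,  0.01833544]), 'finger_force': 0.0, 'opening': 0.9951144231267796}
```

Run:
```python
import cv2
a=cv2.imread("pics/top0.png"); print(a.shape)
cv2.imwrite("pics/top0b.png",cv2.resize(a,(800,600),interpolation=cv2.INTER_CUBIC))
```

```text
(420, 560, 3)
```

View pics/top0b.png

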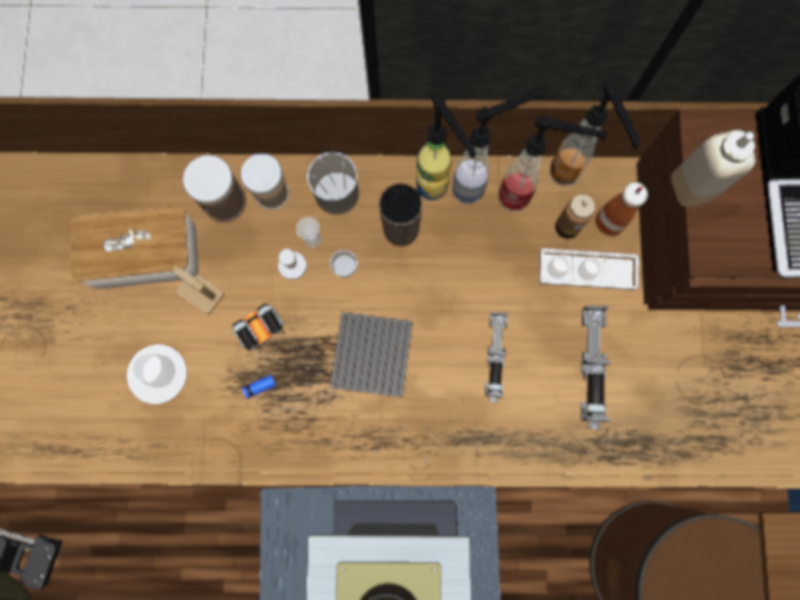

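View pics/scene0.png

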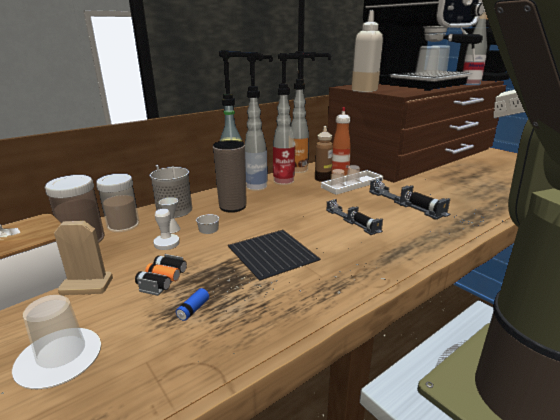

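The top view shows the caddy at about (259,326) of 800×600, the mat at (372,354), the small sled at (496,357) and the larger sled at (595,365). The sled's black cell is nearer the robot, so its empty bay is on the far side. I'll zoom in next.

```bash
cat > h.py <<'E'
from plant import r
import cv2,numpy as np
from scipy.spatial.transform import Rotation as R
def proj(n,P):
    c=r.get_calibration(n);K=np.array(c["intrinsics"]);M=R.from_quat(c["rotation"]).as_matrix()
    p=(np.atleast_2d(P)-c["eye"])@M; p=p*[1,-1,-1]; q=p@K.T; return q[:,:2]/q[:,2:]
def unproj(n,uv,z):
    c=r.get_calibration(n);K=np.array(c["intrinsics"]);M=R.from_quat(c["rotation"]).as_matrix()
    uv=np.atleast_2d(uv).astype(float); d=np.c_[uv,np.ones(len(uv))]@np.linalg.inv(K).T*[1,-1,-1]@M.T
    e=np.array(c["eye"]); return e+d*((z-e[2])/d[:,2])[:,None]
E
python3 - <<'E'
from h import *
a=cv2.imread("pics/top0.png");b=cv2.imread("pics/scene0.png")
f=lambda im,x,y,w,h:cv2.resize(im[y:y+h,x:x+w],(400,300),interpolation=cv2.INTER_CUBIC)
m=np.vstack([np.hstack([f(a,155,205,56,42),f(a,300,210,96,72)]),np.hstack([f(b,125,245,80,60),f(b,320,188,80,60)])])
cv2.imwrite("pics/m1.png",m)
for n in("top","scene"):
  for t in("cell_orange","cell_black_a","sled","caddy","bar_mat"):
    for d in r.silhouettes(n,t):
        p=np.argwhere(d["pixels"])[:,::-1]
        if len(p)<5: continue
        (cx,cy),(w,h),an=cv2.minAreaRect(p.astype(np.float32)); print(n,t,round(d["confidence"],2),len(p),np.round([cx,cy,w,h,an],1))
E
```

```text
top cell_orange 0.63 186 [180.9 269.8   8.5  22.4  63.4]
top cell_orange 0.6 184 [180.2 228.7  22.5   8.3  56.3]
top cell_black_a 0.74 202 [188.8 222.1  22.6   9.4  59.7]
top cell_black_a 0.66 223 [171.3 233.5  23.3  10.   56.3]
top sled 0.92 637 [347.3 249.   13.2  62.4   3.8]
top sled 0.86 1255 [415.1 256.   86.1  19.9  88.6]
top bar_mat 0.77 2760 [259.7 246.7  51.2  55.    7.9]
scene cell_orange 0.9 345 [162.6 271.   34.2  12.9  14. ]
scene cell_orange 0.58 568 [191.8 304.3  15.6  38.9  45. ]
scene cell_black_a 0.76 310 [169.7 263.5  33.7  12.6  11.3]
scene cell_black_a 0.64 359 [152.5 279.5  36.1  13.8  14. ]
scene sled 0.91 756 [354.3 215.9  61.3  18.3  26.6]
scene sled 0.73 1376 [409.4 197.3  85.8  24.9  20.4]
scene caddy 0.91 323 [161.7 275.1  25.   52.8  51.6]
scene bar_mat 0.76 2636 [273.6 252.3  44.6  82.5  71.6]
```

View pics/m1.png

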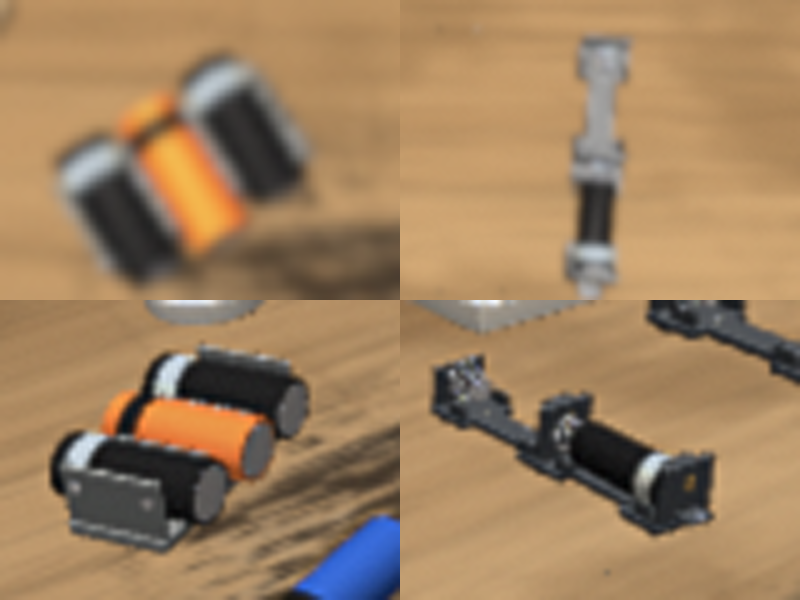

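The orange cell is in the middle trough with its button towards the upper left (top view, about (150,105) in the crop). The sled's + end faces the robot and its spring wall is at the far end. Now I'll work out the poses.

```bash
cat > poses.py <<'E'
from h import *
from scipy.optimize import least_squares
from scipy.spatial import ConvexHull
def mask(n,t,near):
    best=None
    for _ in range(3):
        for d in r.silhouettes(n,t):
            p=np.argwhere(d["pixels"])[:,::-1]
            if len(p)>20 and np.linalg.norm(p.mean(0)-near)<8: return d["pixels"]
def stat(p): p=np.asarray(p,float); return p.mean(0),np.cov(p.T)
def render(n,parts,ss=8):
    im=np.zeros((420*4,560*4),np.uint8)
    for P in parts:
        q=(proj(n,P)+.5)*4-.5
        cv2.fillConvexPoly(im,cv2.convexHull(np.round(q*16).astype(np.int32)),1,shift=4)
    return cv2.resize(im.astype(np.float32),(560,420),interpolation=cv2.INTER_AREA)
def cyl(c,yaw,z):
    a=np.linspace(0,2*np.pi,32); u=np.array([np.cos(yaw),np.sin(yaw),0]);v=np.array([-u[1],u[0],0])
    o=[]
    for L,rr in((-32.5,13),(30.7,13),(32.5,4.7)):
        o.append(np.array([c[0],c[1],z])+u*L/1e3+rr/1e3*(np.cos(a)[:,None]*v+np.sin(a)[:,None]*[0,0,1]))
    return [np.vstack(o)]
def box(c,yaw,x0,x1,y0,y1,z0,z1):
    u=np.array([np.cos(yaw),np.sin(yaw),0]);v=np.array([-u[1],u[0],0]);b=np.array([c[0],c[1],0])
    return np.array([b+u*x+v*y+np.array([0,0,z]) for x in(x0,x1) for y in(y0,y1) for z in(z0,z1)])
def sled(c,yaw):
    B=lambda *a:box(c,yaw,*[k/1e3 for k in a])
    s=[B(-92,92,-9.5,9.5,0,7),B(-92,-58,-18,18,0,15),B(-17,17,-18,18,0,15),B(58,92,-18,18,0,15),
       B(-88,-82,-15,15,0,30),B(-3,5,-15,15,0,35),B(86,92,-15,15,0,35)]
    u=np.array([np.cos(yaw),np.sin(yaw)]); return s+cyl(np.array(c[:2])+u*.0525,yaw,.02)
def fit(model,obs,x0,step=(.004,.004,.05)):
    from scipy.optimize import minimize
    def cost(x): return sum(((render(n,model(x))-m)**2).sum()/m.sum() for n,m in obs)
    sim=np.array([x0]+[np.array(x0)+np.eye(3)[i]*step[i] for i in range(3)])
    o=minimize(cost,x0,method="Nelder-Mead",options=dict(initial_simplex=sim,xatol=1e-4,fatol=1e-5,maxiter=150)); return o.x,o.fun
E
python3 - <<'E'
from poses import *
mm={}
for t,nt,ns in(("cell_orange",(180,229),(163,271)),("cell_black_a",(189,222),(170,263)),("cell_black_b",(171,233),(152,279)),("sled",(347,249),(354,216)),("bar_mat",(260,247),(273,252))):
    mm[t]={"top":mask("top",t,nt),"scene":mask("scene",t,ns)}
    print(t,{k:v is not None for k,v in mm[t].items()})
import pickle;pickle.dump(mm,open("m.pkl","wb"))
ob=lambda t,ns:[(n,mm[t][n].astype(np.float32)) for n in ns if mm[t][n] is not None]
for t,g in(("cell_orange",(.557,.271,.6)),("cell_black_a",(.58,.25,.6)),("cell_black_b",(.54,.298,.6))):
  for ns in(("top",),):
    x,f=fit(lambda x:cyl(x,x[2],.019),ob(t,ns),g); print(t,ns,np.round(x,4),np.degrees(x[2]).round(1),round(f,3))
for ns in(("top",),("scene",),("top","scene")):
    x,f=fit(lambda x:sled(x,x[2]),ob("sled",ns),(.5,-.212,np.pi)); print("sled",ns,np.round(x,4),np.degrees(x[2]).round(1),round(f,3))
    x,f=fit(lambda x:[box(x,x[2],-.08,.08,-.075,.075,0,.005)],ob("bar_mat",ns),(.51,.042,np.radians(-8))); print("mat",ns,np.round(x,4),np.degrees(x[2]).round(1),round(f,3))
E
```

```text
cell_orange {'top': True, 'scene': True}
cell_black_a {'top': True, 'scene': True}
cell_black_b {'top': True, 'scene': True}
sled {'top': True, 'scene': True}
bar_mat {'top': True, 'scene': True}
cell_orange ('top',) [0.5665 0.2745 0.5856] 33.6 0.091
cell_black_a ('top',) [0.5863 0.2502 0.5924] 33.9 0.041
cell_black_b ('top',) [0.5525 0.2998 0.6062] 34.7 0.055
sled ('top',) [ 0.5128 -0.2174  3.0659] 175.7 0.108
mat ('top',) [ 0.5163  0.0402 -0.1234] -7.1 0.011
sled ('scene',) [ 0.5198 -0.2214  3.0393] 174.1 0.148
mat ('scene',) [ 0.5129  0.041  -0.1324] -7.6 0.029Traceback (most recent call last):
  File "<stdin>", line 12, in <module>
  File "poses.py", line 35, in fit
    o=minimize(cost,x0,method="Nelder-Mead",options=dict(initial_simplex=sim,xatol=1e-4,fatol=1e-5,maxiter=150)); return o.x,o.fun
    res = _minimize_neldermead(fun, x0, args, callback, bounds=bounds,
                               **options)
    fxr = func(xr)
    fx = function(np.copy(x), *(wrapper_args + args))
  File "poses.py", line 33, in cost
    def cost(x): return sum(((render(n,model(x))-m)**2).sum()/m.sum() for n,m in obs)
                        ~~~^^^^^^^^^^^^^^^^^^^^^^^^^^^^^^^^^^^^^^^^^^^^^^^^^^^^^^^^^^
  File "poses.py", line 33, in <genexpr>
    def cost(x): return sum(((render(n,model(x))-m)**2).sum()/m.sum() for n,m in obs)
                              ~~~~~~^^^^^^^^^^^^
  File "poses.py", line 14, in render
    q=(proj(n,P)+.5)*4-.5
       ~~~~^^^^^
  File "h.py", line 5, in proj
    c=r.get_calibration(n);K=np.array(c["intrinsics"]);M=R.from_quat(c["rotation"]).as_matrix()
ValueError: time passes only in moves, steps and waits
```

```bash
sed -i 's/^from scipy.spatial.transform.*/&\nimport pickle,os\nif not os.path.exists("cal.pkl"): pickle.dump({n:{k:np.array(v) for k,v in r.get_calibration(n).items()} for n in ("top","scene")},open("cal.pkl","wb"))\nCAL=pickle.load(open("cal.pkl","rb"))/; s/r.get_calibration(n);K/CAL[n];K/' h.py
cat >> h.py <<'E'
def go(pos,az=None):
    "tool-frame turn about z (deg), then tool-frame shift to reach pos with tool y at azimuth az, tool down"
    s=r.get_state();M=R.from_quat(s["eef_rot"]);y=M.as_matrix()[:,1];a0=np.degrees(np.arctan2(y[1],y[0]))
    d=0 if az is None else (az-a0+180)%360-180
    Mt=R.from_euler("z",d,degrees=True)*M
    print("az",a0.round(2),"turn about tool z",-d.round(2) if d else 0,"shift",np.round(Mt.inv().apply(np.array(pos)-s["tool_pos"]),4),"z",M.as_matrix()[:,2].round(4),"t",s["clock"],"q",s["q"].round(2))
E
python3 - <<'E'
from h import *
go([.567,.2745,.20],34)
E
```

```text
az 74.55 turn about tool z 40.55 shift [-0.4958  0.1486  0.1028] z [ 0.e+00  1.e-04 -1.e+00] t 1.7 q [-1.27  0.69 -0.19  1.57  0.16  0.9  -0.22]
```

{"fn": "play_rows", "kwargs": {
  "translation": [
    [0, 0, 0],
    [0, 0, 0],
    [0, 0, 0],
    [0, 0, 0],
    [0, 0, 0],
    [-0.045, 0.0135, 0],
    [-0.045, 0.0135, 0],
    [-0.045, 0.0135, 0],
    [-0.045, 0.0135, 0],
    [-0.045, 0.0135, 0],
    [-0.045, 0.0135, 0],
    [-0.045, 0.0135, 0],
    [-0.045, 0.0135, 0],
    [-0.045, 0.0135, 0],
    [-0.045, 0.0135, 0],
    [-0.0458, 0.0136, 0.03],
    [0, 0, 0.04],
    [0, 0, 0.0328],
    [0, 0, 0],
    [0, 0, 0]
  ],
  "delta_rot": [
    [0, 0, 8.11],
    [0, 0, 8.11],
    [0, 0, 8.11],
    [0, 0, 8.11],
    [0, 0, 8.11],
    [0, 0, 0],
    [0, 0, 0],
    [0, 0, 0],
    [0, 0, 0],
    [0, 0, 0],
    [0, 0, 0],
    [0, 0, 0],
    [0, 0, 0],
    [0, 0, 0],
    [0, 0, 0],
    [0, 0, 0],
    [0, 0, 0],
    [0, 0, 0],
    [0, 0, 0],
    [0, 0, 0]
  ],
  "grip": [1, 1, 1, 1, 1, 1, 1, 1, 1, 1, 1, 1, 1, 1, 1, 1, 1, 1, 1, 1],
  "squeeze": 20
}}

```text
clock: 4.2
tool_pos: [0.5676, 0.275, 0.2012]
eef_rot: [0.469, 0.883, 0.001, 0.001]
contact_force: [0.5, -0.7, 0.5]
opening: 0.999
finger_force: 0.0
```

Run:
```python
from h import *
go([.567,.2745,.074],34)
a=r.snapshot("scene");b=r.snapshot("top")
f=lambda im,x,y,w,h:cv2.resize(im[y:y+h,x:x+w],(400,400),interpolation=cv2.INTER_CUBIC)
cv2.imwrite("pics/m2.png",np.hstack([f(a,100,200,120,120),f(b,130,180,100,100)]))
```

```text
az 34.01 turn about tool z 0.01 shift [-0.     -0.001   0.1272] z [ 0.0018  0.0011 -1.    ] t 4.2 q [-0.5   0.82 -0.05  1.64  0.05  0.68  0.02]
```

View pics/m2.png

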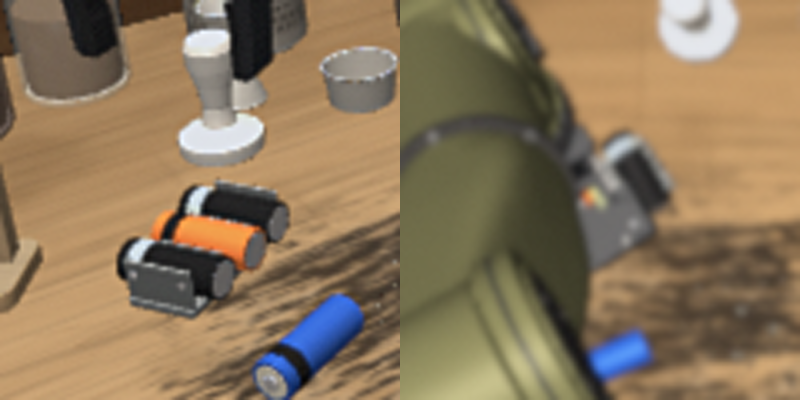

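The scene view shows the open fingers above the caddy, in line with the orange cell. I'll descend and grip it end to end.

{"fn": "play_rows", "kwargs": {
  "translation": [
    [0, -0.001, 0.03],
    [0, 0, 0.03],
    [0, 0, 0.03],
    [0, 0, 0.02],
    [0, 0, 0.017],
    [0, 0, 0],
    [0, 0, 0],
    [0, 0, 0],
    [0, 0, 0],
    [0, 0, 0],
    [0, 0, 0],
    [0, 0, 0],
    [0, 0, 0]
  ],
  "delta_rot": [
    [0, 0, 0],
    [0, 0, 0],
    [0, 0, 0],
    [0, 0, 0],
    [0, 0, 0],
    [0, 0, 0],
    [0, 0, 0],
    [0, 0, 0],
    [0, 0, 0],
    [0, 0, 0],
    [0, 0, 0],
    [0, 0, 0],
    [0, 0, 0]
  ],
  "grip": [1, 1, 1, 1, 1, 1, 0.3, 0.3, 0.3, 0.3, 0.3, 0.3, 0.3],
  "squeeze": 20
}}

```text
clock: 5.92
tool_pos: [0.5664, 0.274, 0.0737]
eef_rot: [0.47, 0.883, 0.0, 0.0]
contact_force: [-0.5, -0.3, 6.0]
opening: 0.733
finger_force: 20.0
```

{"fn": "play_rows", "kwargs": {
  "translation": [
    [0, 0, -0.01],
    [0, 0, -0.02],
    [0, 0, -0.03],
    [0, 0, -0.04],
    [0, 0, 0]
  ],
  "delta_rot": [
    [0, 0, 0],
    [0, 0, 0],
    [0, 0, 0],
    [0, 0, 0],
    [0, 0, 0]
  ],
  "grip": [0.3, 0.3, 0.3, 0.3, 0.3]
}}

```text
clock: 6.55
tool_pos: [0.5682, 0.2749, 0.1772]
eef_rot: [0.47, 0.883, 0.003, 0.002]
contact_force: [-0.2, 0.2, -1.4]
opening: 0.734
finger_force: 20.0
```

Run:
```python
from h import *
s=r.get_state();print(s["opening"],s["finger_force"],s["contact_force"],s["moment"])
# mat: average of fits, cell at mat y=8mm, x=0
c=np.array([.5147,.0405]);a=np.radians(-7.3)
p=c+.008*np.array([-np.sin(a),np.cos(a)]);print(p)
go([*p,.20],-7.3)
a=r.snapshot("scene")
cv2.imwrite("pics/m3.png",cv2.resize(a[180:330,80:280],(800,600),interpolation=cv2.INTER_CUBIC))
```

```text
0.7344314058328952 20.00008566537872 [-0.20025937  0.20415764 -1.44309791] [-0.02977135  0.02582997 -0.0338419 ]
[0.51571652 0.04843516]
az 33.98 turn about tool z 41.28 shift [-0.2313 -0.0231 -0.0228] z [ 0.0069  0.0038 -1.    ] t 6.55 q [-0.5   0.85 -0.05  1.66  0.06  0.63  0.02]
```

View pics/m3.png

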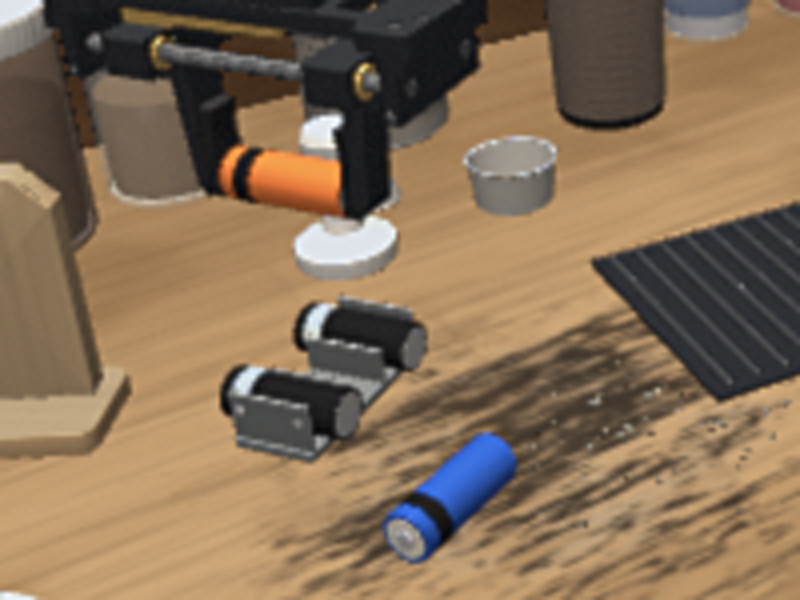

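The orange cell is held level in the fingers at (280,180), and both black cells are still in the caddy. Next, the mat.

{"fn": "play_rows", "kwargs": {
  "translation": [
    [0, 0, -0.0228],
    [0, 0, 0],
    [0, 0, 0],
    [0, 0, 0],
    [0, 0, 0],
    [-0.04, -0.004, 0],
    [-0.04, -0.004, 0],
    [-0.04, -0.004, 0],
    [-0.04, -0.004, 0],
    [-0.04, -0.004, 0],
    [-0.0313, -0.0031, 0.02],
    [0, 0, 0.04],
    [0, 0, 0.03],
    [0, 0, 0],
    [0, 0, 0]
  ],
  "delta_rot": [
    [0, 0, 8.26],
    [0, 0, 8.26],
    [0, 0, 8.26],
    [0, 0, 8.25],
    [0, 0, 8.25],
    [0, 0, 0],
    [0, 0, 0],
    [0, 0, 0],
    [0, 0, 0],
    [0, 0, 0],
    [0, 0, 0],
    [0, 0, 0],
    [0, 0, 0],
    [0, 0, 0],
    [0, 0, 0]
  ],
  "grip": [0.3, 0.3, 0.3, 0.3, 0.3, 0.3, 0.3, 0.3, 0.3, 0.3, 0.3, 0.3, 0.3, 0.3, 0.3]
}}

```text
clock: 8.48
tool_pos: [0.514, 0.0474, 0.1061]
eef_rot: [0.751, 0.661, 0.0, 0.0]
contact_force: [-0.7, 0.4, 0.0]
opening: 0.734
finger_force: 20.0
```

Run:
```python
from h import *
go([.5157,.0484,.0725],-7.3)
```

```text
az -7.28 turn about tool z 0.02 shift [0.0012 0.0016 0.0336] z [ 1.e-04 -0.e+00 -1.e+00] t 8.475 q [-0.2   0.89  0.04  2.03 -0.13  0.23 -0.18]
```

{"fn": "play_rows", "kwargs": {
  "translation": [
    [0.001, 0.001, 0.015],
    [0, 0, 0.01],
    [0, 0, 0.005],
    [0, 0, 0.003],
    [0, 0, 0]
  ],
  "delta_rot": [
    [0, 0, 0],
    [0, 0, 0],
    [0, 0, 0],
    [0, 0, 0],
    [0, 0, 0]
  ],
  "grip": [0.3, 0.3, 0.3, 0.3, 0.3]
}}

```text
clock: 9.1
tool_pos: [0.515, 0.0482, 0.0727]
eef_rot: [0.751, 0.661, -0.0, -0.0]
contact_force: [1.3, -0.1, -1.5]
opening: 0.734
finger_force: 20.0
```

{"fn": "play_rows", "kwargs": {
  "translation": [
    [0, 0, 0],
    [0, 0, 0],
    [0, 0, 0],
    [0, 0, -0.02],
    [0, 0, -0.04],
    [0, 0, -0.04],
    [0, 0, 0],
    [0, 0, 0],
    [0, 0, 0],
    [0, 0, 0],
    [0, 0, 0],
    [0, 0, 0],
    [0, 0, 0],
    [0, 0, 0],
    [0, 0, 0],
    [0, 0, 0]
  ],
  "delta_rot": [
    [0, 0, 0],
    [0, 0, 0],
    [0, 0, 0],
    [0, 0, 0],
    [0, 0, 0],
    [0, 0, 0],
    [0, 0, -10],
    [0, 0, -10],
    [0, 0, -10],
    [0, 0, -10],
    [0, 0, -10],
    [0, 0, -10],
    [0, 0, -10],
    [0, 0, -10],
    [0, 0, -10],
    [0, 0, 0]
  ],
  "grip": [0.8, 0.9, 1, 1, 1, 1, 1, 0.6, 0.2, 0.2, 0.2, 0.2, 0.2, 0.2, 0.2, 0.2]
}}

```text
clock: 11.1
tool_pos: [0.5149, 0.048, 0.1727]
eef_rot: [0.065, 0.998, 0.0, -0.0]
contact_force: [0.8, -0.5, -0.7]
opening: 0.597
finger_force: 0.0
```

Run:
```python
from h import *
go([.5157,.0484,.0725],82.7)
a=r.snapshot("scene")
for d in r.look_for("scene","cell_orange"): print(d)
cv2.imwrite("pics/m4.png",cv2.resize(a[170:320,180:380],(800,600),interpolation=cv2.INTER_CUBIC))
```

```text
az 82.59 turn about tool z -0.11 shift [-0.0008  0.0005  0.1002] z [-2.e-04  4.e-04 -1.e+00] t 11.1 q [ 0.    0.77 -0.3   1.99  0.5   0.45  0.77]
{'point': [0.4363, 0.2704, 0.0198], 'confidence': 0.88}
{'point': [0.5, 0.053, 0.0235], 'confidence': 0.61}
```

View pics/m4.png

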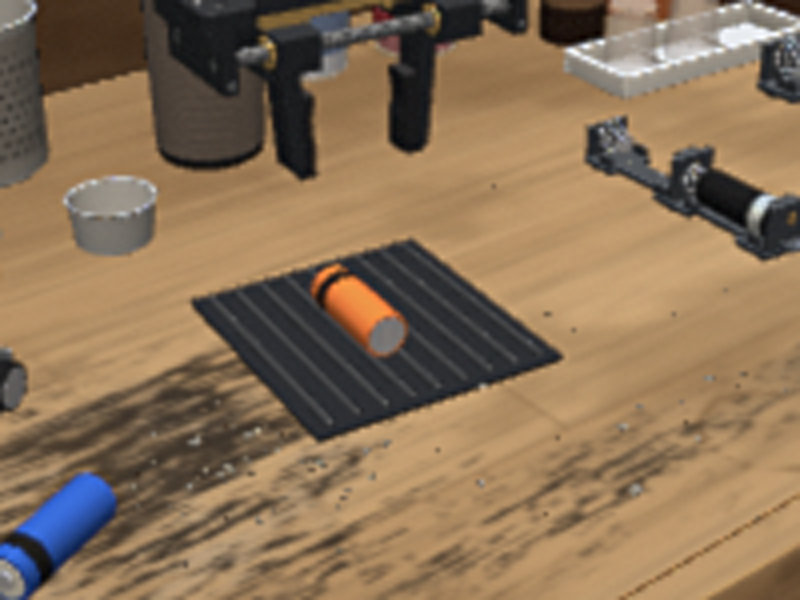

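The cell lies between two ribs at (360,310), button away from the robot, where I released it. Its known pose lets me check camera bias, so I'll refit the sled.

Run:
```python
from poses import *
ob=lambda n,m:[(n,m.astype(np.float32))]
for n in("scene","top"):
    near=proj(n,[.515,.0482,.02])[0]
    m=mask(n,"cell_orange",near)
    if n=="top": r.snapshot("top"); m=mask(n,"cell_orange",near)
    if m is not None:
        x,f=fit(lambda x:cyl(x,x[2],.0173),ob(n,m),(.515,.048,-.127)); print("cell",n,x.round(4),np.degrees(x[2]).round(1),round(f,3))
mm=pickle.load(open("m.pkl","rb"))
S={}
for n in("top","scene"):
    x,f=fit(lambda x:sled(x,x[2]),ob(n,mm["sled"][n]),(.513,-.217,3.06)); print("sled",n,x.round(4),np.degrees(x[2]).round(1),round(f,3))
    v=render(n,sled(x,x[2])); a=cv2.imread(f"pics/{n}0.png")
    m=mm["sled"][n]; o=a.copy(); o[...,2]=np.maximum(o[...,2],(v*255).astype(np.uint8)); o[...,1]=np.where(m,np.maximum(o[...,1],200),o[...,1])
    c=np.argwhere(m).mean(0).astype(int); S[n]=cv2.resize(o[c[0]-40:c[0]+40,c[1]-40:c[1]+40],(400,400),interpolation=cv2.INTER_NEAREST)
cv2.imwrite("pics/m5.png",np.hstack([S["top"],S["scene"]]))
```

```text
cell scene [ 0.5134  0.0487 -0.1411] -8.1 0.021
sled top [ 0.5129 -0.217   3.0595] 175.3 0.107
sled scene [ 0.5193 -0.2209  3.0355] 173.9 0.147
```

View pics/m5.png

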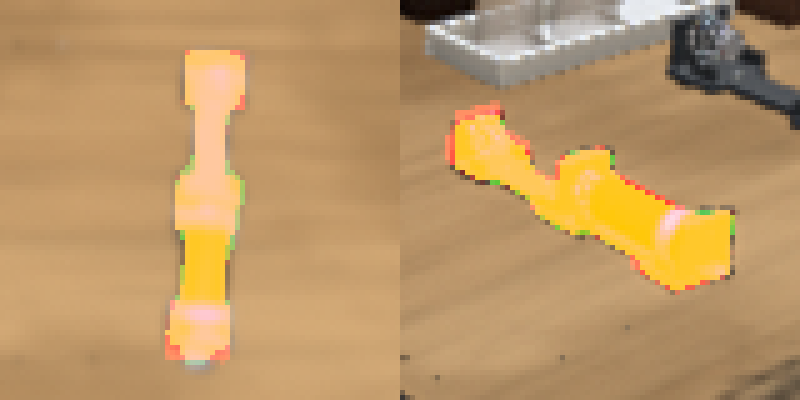

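The fitted model (red/yellow) overlays the sled well in both views, but the two cameras disagree by several millimetres. I'll feel for the frame with the empty gripper before picking up the cell.

Run:
```python
from h import *
go([.551,-.2215,.13],85.2)
```

```text
az 82.7 turn about tool z -2.5 shift [-0.0584 -0.2659  0.0427] z [ 1.e-04  0.e+00 -1.e+00] t 11.6 q [ 0.    0.77 -0.3   1.99  0.5   0.45  0.77]
```

{"fn": "play_rows", "kwargs": {
  "translation": [
    [0, 0, 0],
    [-0.0084, -0.0379, 0],
    [-0.0084, -0.038, 0],
    [-0.0084, -0.038, 0],
    [-0.0083, -0.038, 0],
    [-0.0083, -0.038, 0],
    [-0.0083, -0.038, 0],
    [-0.0083, -0.038, 0],
    [0, 0, 0.0427],
    [0, 0, 0.03],
    [0, 0, 0.02],
    [0, 0, 0],
    [0, 0, 0]
  ],
  "delta_rot": [
    [0, 0, -2.5],
    [0, 0, 0],
    [0, 0, 0],
    [0, 0, 0],
    [0, 0, 0],
    [0, 0, 0],
    [0, 0, 0],
    [0, 0, 0],
    [0, 0, 0],
    [0, 0, 0],
    [0, 0, 0],
    [0, 0, 0],
    [0, 0, 0]
  ],
  "grip": [0.1, 0.1, 0.1, 0.1, 0.1, 0.1, 0.1, 0.1, 0.1, 0.1, 0.1, 0.1, 0.1],
  "squeeze": 5
}}

```text
clock: 13.22
tool_pos: [0.5517, -0.2216, 0.0809]
eef_rot: [0.042, 0.999, -0.0, 0.001]
contact_force: [-0.1, -0.2, 0.8]
opening: 0.553
finger_force: 0.0
```

Run:
```python
from h import *
go([.551,-.2215,.067],85.2)
a=r.snapshot("scene")
print(r.get_state()["contact_force"],r.get_state()["moment"],r.get_state()["opening"])
cv2.imwrite("pics/m6.png",cv2.resize(a[160:265,290:430],(800,600),interpolation=cv2.INTER_CUBIC))
```

```text
az 85.24 turn about tool z 0.04 shift [0.0007 0.     0.0139] z [ 1.6e-03 -3.0e-04 -1.0e+00] t 13.225 q [ 0.49  0.99 -0.33  1.78  0.64  0.48  1.21]
[ 0.40862788  0.11541581 -0.03766367] [0.09071649 0.00545524 0.01949677] 0.5485807215534996
```

View pics/m6.png

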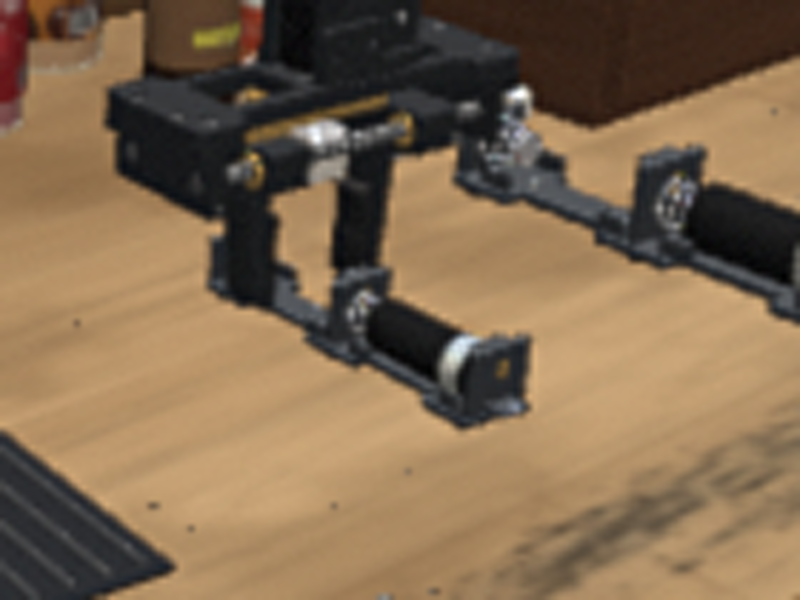

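The fingers straddle the empty bay's narrow frame at (250,280) and (355,260). I'll lower them and close gently.

{"fn": "play_rows", "kwargs": {
  "translation": [
    [0, 0, 0.007],
    [0, 0, 0.006],
    [0, 0, 0],
    [0, 0, 0],
    [0, 0, 0],
    [0, 0, 0],
    [0, 0, 0],
    [0, 0, 0],
    [0, 0, 0]
  ],
  "delta_rot": [
    [0, 0, 0],
    [0, 0, 0],
    [0, 0, 0],
    [0, 0, 0],
    [0, 0, 0],
    [0, 0, 0],
    [0, 0, 0],
    [0, 0, 0],
    [0, 0, 0]
  ],
  "grip": [0.1, 0.1, 0.1, -0.8, -0.8, -0.8, -0.8, -0.8, -0.8],
  "squeeze": 6
}}

```text
clock: 14.4
tool_pos: [0.5512, -0.2206, 0.0671]
eef_rot: [0.041, 0.999, 0.001, 0.0]
contact_force: [-0.3, 4.0, 1.6]
opening: 0.216
finger_force: 6.0
```

Run:
```python
from h import *
go([.551,-.2215,.067],85.2)
s=r.get_state();M=R.from_quat(s["eef_rot"]).inv()
print("tool frame F",M.apply(s["contact_force"]).round(2),"M",M.apply(s["moment"]).round(3),s["opening"]*88,s["finger_force"])
```

```text
az 85.26 turn about tool z 0.06 shift [ 0.0001 -0.0009  0.0001] z [ 4.0e-04  1.4e-03 -1.0e+00] t 14.4 q [ 0.48  1.01 -0.32  1.78  0.65  0.45  1.2 ]
tool frame F [ 0.67  3.94 -1.58] M [-0.94   0.131  0.022] 18.980094127113013 6.0015519708395
```

{"fn": "play_rows", "kwargs": {
  "translation": [
    [0, 0.001, 0],
    [0, 0, 0],
    [0, 0, 0],
    [0, 0, 0]
  ],
  "delta_rot": [
    [0, 0, 0],
    [0, 0, 0],
    [0, 0, 0],
    [0, 0, 0]
  ],
  "grip": [-0.8, -0.8, -0.8, -0.8],
  "squeeze": 20
}}

```text
clock: 14.9
tool_pos: [0.5512, -0.2205, 0.0671]
eef_rot: [0.042, 0.999, 0.0, 0.0]
contact_force: [-0.6, 3.8, 2.1]
opening: 0.211
finger_force: 20.0
```

Run:
```python
from h import *
go([.551,-.2215,.067],85.2)
s=r.get_state();M=R.from_quat(s["eef_rot"]).inv()
print("tool frame F",M.apply(s["contact_force"]).round(2),"M",M.apply(s["moment"]).round(3),s["opening"]*88,s["finger_force"],s["tool_pos"])
```

```text
az 85.22 turn about tool z 0.02 shift [ 0.0001 -0.001   0.0001] z [ 2.e-04  2.e-04 -1.e+00] t 14.9 q [ 0.48  1.01 -0.32  1.78  0.65  0.45  1.2 ]
tool frame F [ 0.91  3.73 -2.11] M [-0.722  0.054 -0.036] 18.581543432690886 20.003321170806885 [ 0.55119323 -0.22053306  0.06705869]
```

{"fn": "play_rows", "kwargs": {
  "translation": [
    [0, 0.001, 0],
    [0, 0, 0],
    [0, 0, 0]
  ],
  "delta_rot": [
    [0, 0, 0],
    [0, 0, 0],
    [0, 0, 0]
  ],
  "grip": [-0.8, -0.8, -0.8]
}}

```text
clock: 15.28
tool_pos: [0.5512, -0.2204, 0.067]
eef_rot: [0.042, 0.999, -0.001, 0.0]
contact_force: [-0.3, 0.1, 2.1]
opening: 0.21
finger_force: 20.0
```

Run:
```python
from h import *
s=r.get_state();M=R.from_quat(s["eef_rot"]).inv()
print("tool frame F",M.apply(s["contact_force"]).round(2),"M",M.apply(s["moment"]).round(3),s["opening"]*88,s["finger_force"],s["tool_pos"])
```

```text
tool frame F [ 0.27  0.12 -2.08] M [-0.074 -0.043 -0.076] 18.499485928185297 20.006318986415863 [ 0.55119061 -0.22039784  0.06703907]
```

{"fn": "play_rows", "kwargs": {
  "translation": [
    [0, 0, 0],
    [0, 0, 0],
    [0, 0, -0.03],
    [0, 0, -0.04],
    [0, 0, -0.03],
    [0, 0, 0],
    [0.008, 0.038, 0],
    [0.008, 0.038, 0],
    [0.008, 0.038, 0],
    [0.008, 0.038, 0],
    [0.008, 0.038, 0],
    [0.008, 0.038, 0],
    [0.008, 0.038, 0],
    [0, 0, 0],
    [0, 0, 0]
  ],
  "delta_rot": [
    [0, 0, 0],
    [0, 0, 0],
    [0, 0, 0],
    [0, 0, 0],
    [0, 0, 0],
    [0, 0, 2.5],
    [0, 0, 0],
    [0, 0, 0],
    [0, 0, 0],
    [0, 0, 0],
    [0, 0, 0],
    [0, 0, 0],
    [0, 0, 0],
    [0, 0, 0],
    [0, 0, 0]
  ],
  "grip": [0.1, 0.1, 0.1, 0.1, 0.1, 0.2, 0.2, 0.2, 0.2, 0.2, 0.2, 0.2, 0.2, 0.2, 0.2]
}}

```text
clock: 17.15
tool_pos: [0.5289, 0.0504, 0.1661]
eef_rot: [0.064, 0.998, -0.001, -0.001]
contact_force: [0.0, -0.2, -0.9]
opening: 0.603
finger_force: 0.0
```

Run:
```python
from h import *
go([.515,.0482,.0725],82.7)
```

```text
az 82.65 turn about tool z -0.05 shift [ 0.0133 -0.0037  0.0936] z [-0.0018 -0.0015 -1.    ] t 17.15 q [ 0.01  0.79 -0.31  1.95  0.51  0.47  0.77]
```

{"fn": "play_rows", "kwargs": {
  "translation": [
    [0.0133, -0.0037, 0.02],
    [0, 0, 0.03],
    [0, 0, 0.025],
    [0, 0, 0.0125],
    [0, 0, 0.0061],
    [0, 0, 0],
    [0, 0, 0],
    [0, 0, 0],
    [0, 0, 0],
    [0, 0, 0],
    [0, 0, 0]
  ],
  "delta_rot": [
    [0, 0, 0],
    [0, 0, 0],
    [0, 0, 0],
    [0, 0, 0],
    [0, 0, 0],
    [0, 0, 0],
    [0, 0, 0],
    [0, 0, 0],
    [0, 0, 0],
    [0, 0, 0],
    [0, 0, 0]
  ],
  "grip": [0.2, 0.2, 0.2, 0.2, 0.2, 0.2, -0.6, -0.6, -0.6, -0.6, -0.6],
  "squeeze": 40
}}

```text
clock: 18.52
tool_pos: [0.5158, 0.0479, 0.0738]
eef_rot: [0.064, 0.998, -0.001, 0.0]
contact_force: [0.6, -4.5, 5.7]
opening: 0.281
finger_force: 40.0
```

{"fn": "play_rows", "kwargs": {
  "translation": [
    [0, 0, -0.01],
    [0, 0, -0.03],
    [0, 0, -0.04],
    [0, 0, -0.04],
    [0, 0, 0]
  ],
  "delta_rot": [
    [0, 0, 0],
    [0, 0, 0],
    [0, 0, 0],
    [0, 0, 0],
    [0, 0, 0]
  ],
  "grip": [-0.6, -0.6, -0.6, -0.6, -0.6]
}}

```text
clock: 19.15
tool_pos: [0.5171, 0.0506, 0.1963]
eef_rot: [0.063, 0.998, 0.002, 0.003]
contact_force: [-0.7, 0.6, -1.4]
opening: 0.288
finger_force: 40.0
```

{"fn": "play_rows", "kwargs": {
  "translation": [
    [0, 0, 0],
    [0, 0, 0],
    [0, 0, 0],
    [0, 0, 0],
    [0, 0, 0],
    [0, 0, 0],
    [0, 0, 0],
    [0, 0, 0],
    [0, 0, 0],
    [0, 0, 0],
    [0, 0, 0],
    [0, 0, 0],
    [0, 0, 0],
    [0, 0, 0],
    [0, 0, 0],
    [0, 0, 0],
    [0, 0, 0],
    [0, 0, 0]
  ],
  "delta_rot": [
    [0, 0, 10.43],
    [0, 0, 10.43],
    [0, 0, 10.43],
    [0, 0, 10.43],
    [0, 0, 10.43],
    [0, 0, 10.43],
    [0, 0, 10.43],
    [0, 0, 10.43],
    [0, 0, 10.43],
    [0, 0, 10.43],
    [0, 0, 10.43],
    [0, 0, 10.43],
    [0, 0, 10.43],
    [0, 0, 10.43],
    [0, 0, 10.43],
    [0, 0, 10.43],
    [0, 0, 10.43],
    [0, 0, 0]
  ],
  "grip": [-0.6, -0.6, -0.6, -0.6, -0.6, -0.6, -0.6, -0.6, -0.6, -0.6, -0.6, -0.6, -0.6, -0.6, -0.6, -0.6, -0.6, -0.6],
  "squeeze": 50
}}

```text
clock: 21.4
tool_pos: [0.5151, 0.0499, 0.1924]
eef_rot: [0.999, -0.039, -0.001, 0.001]
contact_force: [0.4, 0.2, -1.9]
opening: 0.281
finger_force: 50.0
```

```bash
cat > sl.py <<'E'
from h import *
YAW=np.radians(175.2);S=np.array([np.cos(YAW),np.sin(YAW),0]);Z=np.array([0,0,1.])
P0=np.array([.5512,-.2204,0]);X0=-.036   # sled x of P0
DX,DZ=.0008,.0565
def tcp(Fx,Fz,th,lat=0):
    "flat-end centre Fx (sled), Fz over floor [mm], tilt deg -> TCP pos, rotation"
    t=np.radians(th);u=np.cos(t)*S+np.sin(t)*Z;a=np.sin(t)*S-np.cos(t)*Z
    C=P0+S*(Fx/1e3-X0)+Z*(.007+Fz/1e3)+.0325*u
    x=-u;return C-DZ*a-DX*x+lat*np.cross(a,x),np.c_[x,np.cross(a,x),a]
def rows(cur,seq):
    p,M=cur
    for q in seq:
        p2,M2=tcp(*q); print(q,"t",np.round(M.T@(p2-p),4).tolist(),"r",np.degrees(R.from_matrix(M.T@M2).as_rotvec()).round(2).tolist()); p,M=p2,M2
def cur():
    s=r.get_state();return s["tool_pos"],R.from_quat(s["eef_rot"]).as_matrix()
def where():
    s=r.get_state();p,M=cur();th=np.degrees(np.arctan2(-M[2,0],-M[2,2]))
    t=np.radians(th);C=p+M@[DX,0,DZ];F=C+M[:,0]*.0325;d=F-P0
    f=np.array(s["contact_force"]);L=np.cross(Z,S)
    print("F x %.1f lat %.2f z_over_floor %.1f"%((d@S+X0)*1e3,d@L*1e3,(F[2]-.007)*1e3),"C lat %.2f"%((C-P0)@L*1e3),"th %.2f"%th,"yaw",np.degrees(np.arctan2(-M[1,0],-M[0,0])).round(2),"roll z",(M[2,1]).round(4),"force sx %.1f lat %.1f z %.1f"%(f@S,f@L,f[2]),"t %.2f"%s["clock"],"q",s["q"].round(2),"open",s["opening"].round(3))
E
python3 - <<'E'
from sl import *
where(); rows(cur(),[(-52,60,0),(-52,40,35),(-52,12,35)])
E
```

```text
Traceback (most recent call last):
  File "sl.py", line 20, in where
    print("F x %.1f lat %.2f z_over_floor %.1f"%((d@S+X0)*1e3,d@L*1e3,(F[2]-.007)*1e3),"C lat %.2f"%((C-P0)@L*1e3),"th %.2f"%th,"yaw",np.degrees(np.arctan2(-M[1,0],-M[0,0])).round(2),"roll z",(M[2,1]).round(4),"force sx %.1f lat %.1f z %.1f"%(f@S,f@L,f[2]),"t %.2f"%s["clock"],"q",s["q"].round(2),"open",s["opening"].round(3))
                                                                                                                                                                                                                                                                                                                ^^^^^^^^^^^^^^^^^^
AttributeError: 'float' object has no attribute 'round'
```

```bash
sed -i 's/s\["opening"\].round(3)/round(s["opening"],3)/' sl.py
python3 - <<'E'
from sl import *
where(); rows(cur(),[(-52,75,0),(-52,60,35),(-52,12,35)])
E
```

```text
F x -10.6 lat -266.53 z_over_floor 128.9 C lat -266.31 th 0.10 yaw 175.58 roll z 0.0012 force sx -0.4 lat -0.3 z -1.9 t 21.40 q [-0.44  0.78  0.44  2.   -0.66  0.5  -1.17] open 0.281
(-52, 75, 0) t [0.0397, 0.2666, 0.0542] r [0.07, 0.1, 0.38]
(-52, 60, 35) t [0.0384, 0.0, 0.0061] r [-0.0, -35.0, -0.0]
(-52, 12, 35) t [0.0275, 0.0, 0.0393] r [0.0, 0.0, 0.0]
```

{"fn": "play_rows", "kwargs": {
  "translation": [
    [0.0057, 0.0381, 0],
    [0.0057, 0.0381, 0],
    [0.0057, 0.0381, 0],
    [0.0057, 0.0381, 0],
    [0.0057, 0.0381, 0],
    [0.0057, 0.0381, 0],
    [0.0055, 0.038, 0.02],
    [0, 0, 0.0342],
    [0.01, 0, 0.001],
    [0.01, 0, 0.001],
    [0.01, 0, 0.001],
    [0.01, 0, 0.001],
    [0, 0, 0],
    [0, 0, 0],
    [0, 0, 0]
  ],
  "delta_rot": [
    [0, 0, 0.38],
    [0, 0, 0],
    [0, 0, 0],
    [0, 0, 0],
    [0, 0, 0],
    [0, 0, 0],
    [0, 0, 0],
    [0, 0, 0],
    [0, -8.75, 0],
    [0, -8.75, 0],
    [0, -8.75, 0],
    [0, -8.75, 0],
    [0, 0, 0],
    [0, 0, 0],
    [0, 0, 0]
  ],
  "grip": [-0.6, -0.6, -0.6, -0.6, -0.6, -0.6, -0.6, -0.6, -0.6, -0.6, -0.6, -0.6, -0.6, -0.6, -0.6]
}}

```text
clock: 23.28
tool_pos: [0.5691, -0.2234, 0.1277]
eef_rot: [0.953, -0.042, -0.299, -0.013]
contact_force: [-0.1, 0.6, -2.0]
opening: 0.278
finger_force: 50.0
```

Run:
```python
from sl import *
where(); rows(cur(),[(-52,30,35),(-52,12,35)])
a=r.snapshot("scene");cv2.imwrite("pics/m7.png",cv2.resize(a[150:270,290:450],(800,600),interpolation=cv2.INTER_CUBIC))
```

```text
F x -49.1 lat 1.45 z_over_floor 55.3 C lat 1.34 th 34.89 yaw 174.96 roll z -0.0001 force sx 0.2 lat -0.6 z -2.0 t 23.27 q [ 0.03  1.21  0.57  1.24 -0.34  1.41 -1.07] open 0.278
(-52, 30, 35) t [0.017, -0.0015, 0.019] r [-0.14, -0.11, -0.19]
(-52, 12, 35) t [0.0103, 0.0, 0.0147] r [0.0, 0.0, 0.0]
```

View pics/m7.png

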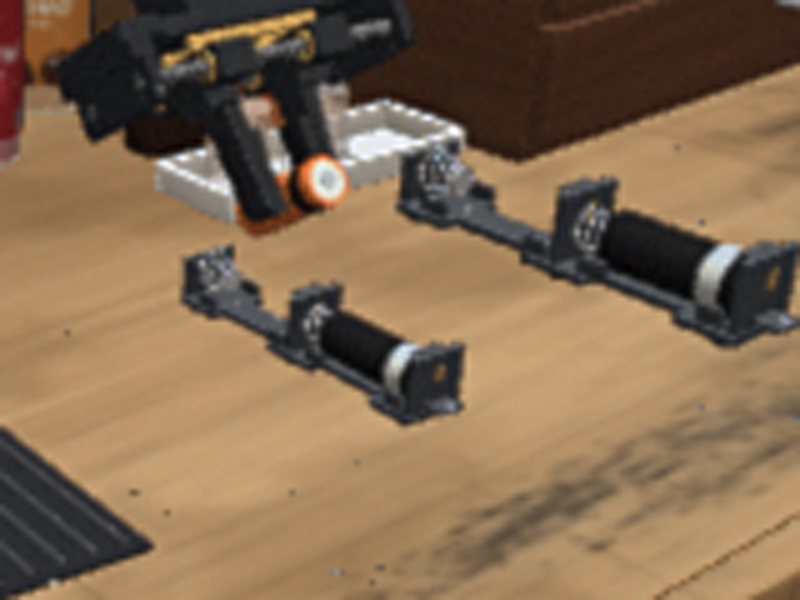

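The button faces the robot and is tilted up, with the cell above the small sled's empty bay at (320,180). Now I'll lower it in steps.

{"fn": "play_rows", "kwargs": {
  "translation": [
    [0.008, -0.0015, 0.009],
    [0.009, 0, 0.01],
    [0.004, 0, 0.006],
    [0, 0, 0],
    [0, 0, 0]
  ],
  "delta_rot": [
    [0, 0, -0.2],
    [0, 0, 0],
    [0, 0, 0],
    [0, 0, 0],
    [0, 0, 0]
  ],
  "grip": [-0.6, -0.6, -0.6, -0.6, -0.6]
}}

```text
clock: 23.95
tool_pos: [0.5728, -0.2218, 0.094]
eef_rot: [0.953, -0.04, -0.3, -0.013]
contact_force: [-0.2, -0.2, -0.3]
opening: 0.281
finger_force: 50.0
```

Run:
```python
from sl import *
where(); rows(cur(),[(-52,12,35),(-60,12,35)])
```

```text
F x -52.5 lat -0.47 z_over_floor 21.6 C lat -0.45 th 34.99 yaw 175.25 roll z -0.0017 force sx 0.2 lat 0.2 z -0.3 t 23.95 q [ 0.03  1.26  0.55  1.22 -0.36  1.38 -1.08] open 0.281
(-52, 12, 35) t [0.0051, 0.0004, 0.0081] r [-0.09, -0.01, 0.04]
(-60, 12, 35) t [0.0066, -0.0, -0.0046] r [0.0, 0.0, 0.0]
```

{"fn": "play_rows", "kwargs": {
  "translation": [
    [0.0025, 0.0004, 0.004],
    [0.0026, 0, 0.0037],
    [0, 0, 0],
    [0, 0, 0]
  ],
  "delta_rot": [
    [0, 0, 0],
    [0, 0, 0],
    [0, 0, 0],
    [0, 0, 0]
  ],
  "grip": [-0.6, -0.6, -0.6, -0.6]
}}

```text
clock: 24.45
tool_pos: [0.5725, -0.2221, 0.0852]
eef_rot: [0.953, -0.04, -0.3, -0.013]
contact_force: [0.2, -0.3, 3.1]
opening: 0.278
finger_force: 50.0
```

Run:
```python
from sl import *
where(); rows(cur(),[(-58,12.5,35),(-62,12.5,35)])
```

```text
F x -52.3 lat -0.17 z_over_floor 12.8 C lat -0.15 th 35.00 yaw 175.26 roll z -0.0017 force sx -0.3 lat 0.2 z 3.1 t 24.45 q [ 0.03  1.27  0.55  1.22 -0.36  1.37 -1.08] open 0.278
(-58, 12.5, 35) t [0.0049, 0.0001, -0.0031] r [-0.09, -0.0, 0.05]
(-62, 12.5, 35) t [0.0033, -0.0, -0.0023] r [0.0, 0.0, 0.0]
```

{"fn": "play_rows", "kwargs": {
  "translation": [
    [0, 0, -0.001],
    [0.0025, 0, -0.0017],
    [0.0025, 0, -0.0017],
    [0, 0, 0],
    [0, 0, 0]
  ],
  "delta_rot": [
    [0, 0, 0],
    [0, 0, 0],
    [0, 0, 0],
    [0, 0, 0],
    [0, 0, 0]
  ],
  "grip": [-0.6, -0.6, -0.6, -0.6, -0.6]
}}

```text
clock: 25.08
tool_pos: [0.5788, -0.2225, 0.0851]
eef_rot: [0.953, -0.04, -0.301, -0.014]
contact_force: [-1.0, -0.1, -1.4]
opening: 0.28
finger_force: 50.0
```

Run:
```python
from sl import *
where(); rows(cur(),[(-62,13.5,35),(-66,13.5,35)])
```

```text
F x -58.5 lat -0.39 z_over_floor 12.8 C lat -0.36 th 35.04 yaw 175.27 roll z -0.0022 force sx 1.0 lat 0.2 z -1.4 t 25.07 q [ 0.04  1.28  0.55  1.19 -0.36  1.39 -1.09] open 0.28
(-62, 13.5, 35) t [0.0024, 0.0002, -0.0026] r [-0.12, 0.04, 0.05]
(-66, 13.5, 35) t [0.0033, 0.0, -0.0023] r [0.0, 0.0, 0.0]
```

{"fn": "play_rows", "kwargs": {
  "translation": [
    [0.0017, 0.0003, -0.0012],
    [0.0017, 0, -0.0012],
    [0, 0, 0],
    [0, 0, 0]
  ],
  "delta_rot": [
    [0, 0, 0],
    [0, 0, 0],
    [0, 0, 0],
    [0, 0, 0]
  ],
  "grip": [-0.6, -0.6, -0.6, -0.6]
}}

```text
clock: 25.58
tool_pos: [0.5828, -0.223, 0.0853]
eef_rot: [0.953, -0.04, -0.301, -0.014]
contact_force: [-2.8, 0.4, 0.3]
opening: 0.284
finger_force: 50.0
```

Run:
```python
from sl import *
where()
```

```text
F x -62.6 lat -0.17 z_over_floor 13.0 C lat -0.14 th 35.06 yaw 175.26 roll z -0.0024 force sx 2.8 lat -0.2 z 0.3 t 25.57 q [ 0.04  1.28  0.55  1.17 -0.36  1.4  -1.09] open 0.284
```

{"fn": "play_rows", "kwargs": {
  "translation": [
    [0.0017, 0, -0.0012],
    [0.0017, 0, -0.0012],
    [0, 0, 0],
    [0, 0, 0]
  ],
  "delta_rot": [
    [0, 0, 0],
    [0, 0, 0],
    [0, 0, 0],
    [0, 0, 0]
  ],
  "grip": [-0.6, -0.6, -0.6, -0.6]
}}

```text
clock: 26.08
tool_pos: [0.5867, -0.2234, 0.0854]
eef_rot: [0.953, -0.04, -0.301, -0.014]
contact_force: [-5.5, 1.3, 0.0]
opening: 0.282
finger_force: 50.0
```

Run:
```python
from sl import *
where()
```

```text
F x -66.3 lat -0.17 z_over_floor 13.0 C lat -0.14 th 35.12 yaw 175.26 roll z -0.0026 force sx 5.6 lat -0.8 z 0.0 t 26.07 q [ 0.04  1.29  0.55  1.16 -0.36  1.41 -1.09] open 0.282
```

Run:
```python
from sl import *
q=[(-68.2,13,35),(-70.2,13,35)]
for th in(30,25,20):
    Fz=13*np.cos(np.radians(th))+2.35; q.append((round(-75.1+(20-Fz)*np.tan(np.radians(th)),2),round(Fz,2),th))
where(); rows(cur(),q)
```

```text
F x -66.3 lat -0.17 z_over_floor 13.0 C lat -0.14 th 35.12 yaw 175.26 roll z -0.0026 force sx 5.6 lat -0.8 z 0.0 t 26.07 q [ 0.04  1.29  0.55  1.16 -0.36  1.41 -1.09] open 0.282
(-68.2, 13, 35) t [0.0014, -0.0, -0.001] r [-0.15, 0.12, 0.05]
(-70.2, 13, 35) t [0.0016, 0.0, -0.0011] r [0.0, 0.0, 0.0]
(np.float64(-71.41), np.float64(13.61), 30) t [-0.0042, -0.0, 0.0019] r [0.0, 5.0, -0.0]
(np.float64(-72.36), np.float64(14.13), 25) t [-0.0042, 0.0, 0.0022] r [-0.0, 5.0, 0.0]
(np.float64(-73.12), np.float64(14.57), 20) t [-0.0043, -0.0, 0.0024] r [0.0, 5.0, -0.0]
```

{"fn": "play_rows", "kwargs": {
  "translation": [
    [0.0015, 0, -0.001],
    [0.0016, 0, -0.0011],
    [0, 0, 0],
    [-0.0021, 0, 0.0009],
    [-0.0021, 0, 0.001],
    [0, 0, 0]
  ],
  "delta_rot": [
    [0, 0, 0],
    [0, 0, 0],
    [0, 0, 0],
    [0, 2.5, 0],
    [0, 2.5, 0],
    [0, 0, 0]
  ],
  "grip": [-0.6, -0.6, -0.6, -0.6, -0.6, -0.6]
}}

```text
clock: 26.82
tool_pos: [0.5847, -0.2236, 0.0868]
eef_rot: [0.965, -0.041, -0.26, -0.012]
contact_force: [-6.3, 1.1, 1.6]
opening: 0.279
finger_force: 50.0
```

Run:
```python
from sl import *
where()
```

```text
F x -69.9 lat 0.27 z_over_floor 14.2 C lat 0.25 th 30.22 yaw 175.16 roll z -0.0021 force sx 6.3 lat -0.6 z 1.6 t 26.82 q [ 0.03  1.24  0.54  1.24 -0.39  1.29 -1.07] open 0.279
```

{"fn": "play_rows", "kwargs": {
  "translation": [
    [-0.0021, 0, 0.0011],
    [-0.0021, 0, 0.0011],
    [0, 0, 0],
    [0, 0, 0]
  ],
  "delta_rot": [
    [0, 2.5, 0],
    [0, 2.5, 0],
    [0, 0, 0],
    [0, 0, 0]
  ],
  "grip": [-0.6, -0.6, -0.6, -0.6]
}}

```text
clock: 27.32
tool_pos: [0.5801, -0.2234, 0.0866]
eef_rot: [0.975, -0.041, -0.218, -0.01]
contact_force: [-6.1, 0.6, 0.4]
opening: 0.283
finger_force: 50.0
```

Run:
```python
from sl import *
where()
```

```text
F x -71.0 lat 0.44 z_over_floor 14.3 C lat 0.43 th 25.24 yaw 175.17 roll z -0.0019 force sx 6.1 lat -0.1 z 0.4 t 27.32 q [ 0.03  1.2   0.53  1.34 -0.41  1.16 -1.04] open 0.283
```

{"fn": "play_rows", "kwargs": {
  "translation": [
    [0.0011, 0.0004, -0.0005],
    [0.0011, 0, -0.0005],
    [0, 0, 0],
    [0, 0, 0]
  ],
  "delta_rot": [
    [0, 0, 0],
    [0, 0, 0],
    [0, 0, 0],
    [0, 0, 0]
  ],
  "grip": [-0.6, -0.6, -0.6, -0.6]
}}

```text
clock: 27.82
tool_pos: [0.582, -0.2236, 0.0865]
eef_rot: [0.975, -0.041, -0.219, -0.011]
contact_force: [-8.5, 1.8, 2.9]
opening: 0.281
finger_force: 50.0
```

Run:
```python
from sl import *
where()
a=r.snapshot("scene");cv2.imwrite("pics/m8.png",cv2.resize(a[170:260,300:420],(800,600),interpolation=cv2.INTER_CUBIC))
```

```text
F x -72.9 lat 0.47 z_over_floor 14.2 C lat 0.46 th 25.34 yaw 175.18 roll z -0.0027 force sx 8.6 lat -1.1 z 2.9 t 27.82 q [ 0.03  1.2   0.53  1.33 -0.41  1.17 -1.04] open 0.281
```

View pics/m8.png

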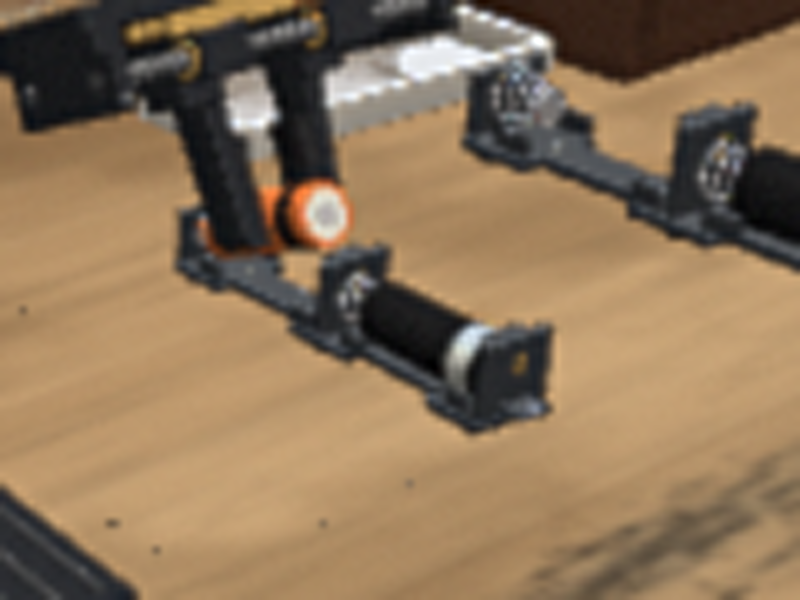

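The button end is up at (325,212) above the lip, and the flat end is seated against the pressed spring. Now I'll roll it down.

Run:
```python
from sl import *
q=[]
for th in(20,15,10,5,0):
    Fz=13*np.cos(np.radians(th))+2.2; q.append((round(-75.3+(20-Fz)*np.tan(np.radians(th)),2),round(Fz,2),th))
where(); rows(cur(),q)
```

```text
F x -72.9 lat 0.49 z_over_floor 14.1 C lat 0.48 th 25.34 yaw 175.18 roll z -0.0027 force sx 8.5 lat -1.3 z 2.1 t 27.88 q [ 0.03  1.2   0.53  1.33 -0.41  1.17 -1.04] open 0.282
(np.float64(-73.27), np.float64(14.42), 20) t [-0.0049, -0.0006, 0.0029] r [-0.18, 5.34, -0.02]
(np.float64(-73.9), np.float64(14.76), 15) t [-0.0043, 0.0, 0.0026] r [0.0, 5.0, -0.0]
(np.float64(-74.42), np.float64(15.0), 10) t [-0.0044, -0.0, 0.0028] r [-0.0, 5.0, 0.0]
(np.float64(-74.88), np.float64(15.15), 5) t [-0.0044, 0.0, 0.0029] r [0.0, 5.0, -0.0]
(np.float64(-75.3), np.float64(15.2), 0) t [-0.0044, -0.0, 0.003] r [0.0, 5.0, 0.0]
```

{"fn": "play_rows", "kwargs": {
  "translation": [
    [-0.0024, -0.0005, 0.0014],
    [-0.0024, 0, 0.0014],
    [0, 0, 0],
    [0, 0, 0]
  ],
  "delta_rot": [
    [0, 2.6, 0],
    [0, 2.6, 0],
    [0, 0, 0],
    [0, 0, 0]
  ],
  "grip": [-0.6, -0.6, -0.6, -0.6]
}}

```text
clock: 28.38
tool_pos: [0.5762, -0.223, 0.0857]
eef_rot: [0.984, -0.042, -0.175, -0.009]
contact_force: [-8.2, 0.1, 1.0]
opening: 0.278
finger_force: 50.0
```

Run:
```python
from sl import *
where()
```

```text
F x -73.0 lat 0.40 z_over_floor 14.1 C lat 0.37 th 20.13 yaw 175.15 roll z -0.0022 force sx 8.2 lat 0.6 z 1.0 t 28.38 q [ 0.03  1.16  0.51  1.43 -0.45  1.02 -1.  ] open 0.278
```

{"fn": "play_rows", "kwargs": {
  "translation": [
    [-0.0021, 0, 0.0013],
    [-0.0021, 0, 0.0013],
    [0, 0, 0],
    [0, 0, 0]
  ],
  "delta_rot": [
    [0, 2.5, 0],
    [0, 2.5, 0],
    [0, 0, 0],
    [0, 0, 0]
  ],
  "grip": [-0.6, -0.6, -0.6, -0.6]
}}

```text
clock: 28.88
tool_pos: [0.5712, -0.2226, 0.0843]
eef_rot: [0.99, -0.042, -0.132, -0.007]
contact_force: [-8.2, 1.6, -0.3]
opening: 0.285
finger_force: 50.0
```

Run:
```python
from sl import *
where(); rows(cur(),[(-74.42,15,10),(-74.9,15.15,5)])
```

```text
F x -73.5 lat 0.39 z_over_floor 14.0 C lat 0.36 th 15.15 yaw 175.15 roll z -0.0024 force sx 8.4 lat -0.9 z -0.3 t 28.88 q [ 0.04  1.12  0.48  1.53 -0.49  0.89 -0.96] open 0.285
(-74.42, 15, 10) t [-0.0043, -0.0005, 0.0021] r [-0.15, 5.15, -0.06]
(-74.9, 15.15, 5) t [-0.0044, 0.0, 0.0029] r [0.0, 5.0, -0.0]
```

{"fn": "play_rows", "kwargs": {
  "translation": [
    [-0.0022, -0.0003, 0.0012],
    [-0.0022, 0, 0.0012],
    [0, 0, 0],
    [-0.0022, 0, 0.0014],
    [-0.0022, 0, 0.0014],
    [0, 0, 0],
    [0, 0, 0]
  ],
  "delta_rot": [
    [0, 2.5, 0],
    [0, 2.5, 0],
    [0, 0, 0],
    [0, 2.5, 0],
    [0, 2.5, 0],
    [0, 0, 0],
    [0, 0, 0]
  ],
  "grip": [-0.6, -0.6, -0.6, -0.6, -0.6, -0.6, -0.6]
}}

```text
clock: 29.75
tool_pos: [0.5613, -0.2219, 0.0805]
eef_rot: [0.998, -0.043, -0.045, -0.003]
contact_force: [-7.4, 0.2, -1.3]
opening: 0.282
finger_force: 50.0
```

Run:
```python
from sl import *
where(); rows(cur(),[(-75,14.5,0),(-75,13.5,0)])
```

```text
F x -74.3 lat 0.64 z_over_floor 14.3 C lat 0.58 th 5.15 yaw 175.1 roll z -0.0019 force sx 7.4 lat 0.4 z -1.3 t 29.75 q [ 0.09  1.05  0.39  1.7  -0.58  0.6  -0.84] open 0.282
(-75, 14.5, 0) t [-0.0042, -0.0007, 0.0029] r [-0.12, 5.15, -0.1]
(-75, 13.5, 0) t [0.0, 0.0, 0.001] r [0.0, 0.0, 0.0]
```

{"fn": "play_rows", "kwargs": {
  "translation": [
    [-0.0021, -0.0006, 0.0015],
    [-0.0021, 0, 0.0014],
    [0, 0, 0.0005],
    [0, 0, 0.0005],
    [0, 0, 0],
    [0, 0, 0]
  ],
  "delta_rot": [
    [0, 2.6, 0],
    [0, 2.6, 0],
    [0, 0, 0],
    [0, 0, 0],
    [0, 0, 0],
    [0, 0, 0]
  ],
  "grip": [-0.6, -0.6, -0.6, -0.6, -0.6, -0.6]
}}

```text
clock: 30.5
tool_pos: [0.5572, -0.2214, 0.0773]
eef_rot: [0.999, -0.043, 0.001, -0.001]
contact_force: [-7.3, -1.2, 1.7]
opening: 0.283
finger_force: 50.0
```

Run:
```python
from sl import *
where()
a=r.snapshot("scene");cv2.imwrite("pics/m9.png",cv2.resize(a[170:260,300:420],(800,600),interpolation=cv2.INTER_CUBIC))
```

```text
F x -75.4 lat 0.50 z_over_floor 13.8 C lat 0.43 th -0.11 yaw 175.08 roll z -0.0013 force sx 7.1 lat 1.8 z 1.7 t 30.50 q [ 0.14  1.01  0.3   1.79 -0.64  0.44 -0.77] open 0.283
```

View pics/m9.png

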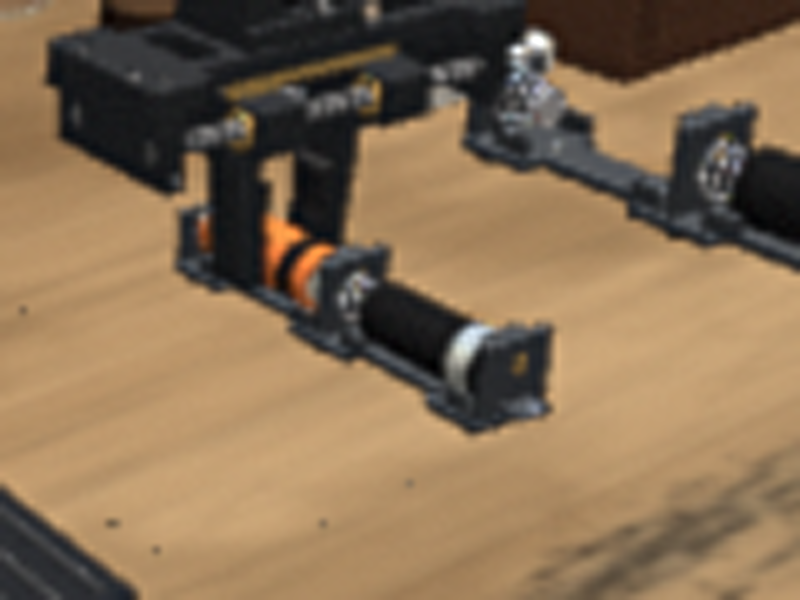

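The cell is level behind the lip at (285,255). I'll seat it and let it move forward to the + contact.

{"fn": "play_rows", "kwargs": {
  "translation": [
    [0, 0, 0.0006],
    [0, 0, 0.0005],
    [0, 0, 0],
    [-0.0025, -0.0003, 0],
    [-0.0025, 0, 0],
    [0, 0, 0],
    [0, 0, 0]
  ],
  "delta_rot": [
    [0, 0, 0],
    [0, 0, 0],
    [0, 0, 0],
    [0, 0, 0],
    [0, 0, 0],
    [0, 0, 0],
    [0, 0, 0]
  ],
  "grip": [-0.6, -0.6, -0.6, -0.6, -0.6, -0.6, -0.6]
}}

```text
clock: 31.42
tool_pos: [0.5538, -0.2211, 0.0769]
eef_rot: [0.999, -0.043, 0.003, -0.0]
contact_force: [-7.6, -0.8, 4.3]
opening: 0.281
finger_force: 50.0
```

Run:
```python
from sl import *
where()
```

```text
F x -72.2 lat 0.53 z_over_floor 13.6 C lat 0.47 th -0.31 yaw 175.1 roll z -0.0002 force sx 7.5 lat 1.4 z 4.3 t 31.43 q [ 0.14  1.01  0.29  1.8  -0.64  0.42 -0.76] open 0.281
```

{"fn": "play_rows", "kwargs": {
  "translation": [
    [-0.0015, -0.0003, 0],
    [-0.0015, 0, 0],
    [0, 0, 0],
    [0, 0, 0]
  ],
  "delta_rot": [
    [0, 0, 0],
    [0, 0, 0],
    [0, 0, 0],
    [0, 0, 0]
  ],
  "grip": [-0.6, -0.6, -0.6, -0.6]
}}

```text
clock: 31.92
tool_pos: [0.5517, -0.2208, 0.0769]
eef_rot: [0.999, -0.043, 0.004, 0.0]
contact_force: [-4.7, -2.3, 3.9]
opening: 0.283
finger_force: 50.0
```

Run:
```python
from sl import *
where()
```

```text
F x -70.2 lat 0.39 z_over_floor 13.6 C lat 0.34 th -0.41 yaw 175.1 roll z 0.0005 force sx 4.5 lat 2.7 z 3.9 t 31.93 q [ 0.14  1.01  0.29  1.81 -0.64  0.41 -0.76] open 0.283
```

{"fn": "play_rows", "kwargs": {
  "translation": [
    [-0.0015, 0, 0],
    [-0.0015, 0, 0],
    [-0.001, 0, 0],
    [0, 0, 0],
    [0, 0, 0]
  ],
  "delta_rot": [
    [0, 0, 0],
    [0, 0, 0],
    [0, 0, 0],
    [0, 0, 0],
    [0, 0, 0]
  ],
  "grip": [-0.6, -0.6, -0.6, -0.6, -0.6]
}}

```text
clock: 32.55
tool_pos: [0.549, -0.2196, 0.0766]
eef_rot: [0.999, -0.042, 0.005, 0.0]
contact_force: [-1.0, -4.1, 5.1]
opening: 0.278
finger_force: 50.0
```

Run:
```python
from sl import *
where()
```

```text
F x -67.6 lat -0.62 z_over_floor 13.4 C lat -0.64 th -0.53 yaw 175.17 roll z -0.0003 force sx 0.6 lat 4.2 z 5.1 t 32.55 q [ 0.15  1.01  0.28  1.82 -0.64  0.4  -0.75] open 0.278
```

{"fn": "play_rows", "kwargs": {
  "translation": [
    [-0.0005, 0.0005, -0.0005],
    [0, 0, 0],
    [0, 0, 0],
    [0, 0, 0],
    [0, 0, 0]
  ],
  "delta_rot": [
    [0, 0, 0],
    [0, 0, 0],
    [0, 0, 0],
    [0, 0, 0],
    [0, 0, 0]
  ],
  "grip": [-0.6, -0.6, -0.2, 0.1, 0.1],
  "squeeze": 10
}}

```text
clock: 33.17
tool_pos: [0.5478, -0.2182, 0.0764]
eef_rot: [0.999, -0.042, 0.003, -0.001]
contact_force: [0.4, 0.4, -0.6]
opening: 0.55
finger_force: 0.0
```

{"fn": "play_rows", "kwargs": {
  "translation": [
    [0, 0, -0.01],
    [0, 0, -0.03],
    [0, 0, -0.05],
    [0, 0, -0.06],
    [0, 0.06, 0],
    [0, 0.06, 0],
    [0, 0, 0]
  ],
  "delta_rot": [
    [0, 0, 0],
    [0, 0, 0],
    [0, 0, 0],
    [0, 0, 0],
    [0, 0, 0],
    [0, 0, 0],
    [0, 0, 0]
  ],
  "grip": [0.1, 0.1, 0.1, 0.1, 0.1, 0.1, 0.1]
}}

```text
clock: 34.05
tool_pos: [0.5338, -0.3456, 0.228]
eef_rot: [0.999, -0.046, 0.004, 0.002]
contact_force: [0.5, 1.2, -0.3]
opening: 0.553
finger_force: 0.0
```

Run:
```python
from sl import *
where()
a=r.snapshot("scene");b=r.snapshot("top")
f=lambda im,x,y,w,h:cv2.resize(im[y:y+h,x:x+w],(w*600//h,600),interpolation=cv2.INTER_CUBIC)
m=np.hstack([f(a,325,190,60,60),f(b,333,212,18,60)])
print(m.shape);cv2.imwrite("pics/m10.png",m)
```

```text
F x -62.9 lat 126.77 z_over_floor 164.8 C lat 126.48 th -0.45 yaw 174.69 roll z 0.0042 force sx -0.4 lat -1.3 z -0.3 t 34.05 q [ 0.26  0.84  0.46  1.63 -0.49  0.78 -0.73] open 0.553
(600, 780, 3)
```

View pics/m10.png

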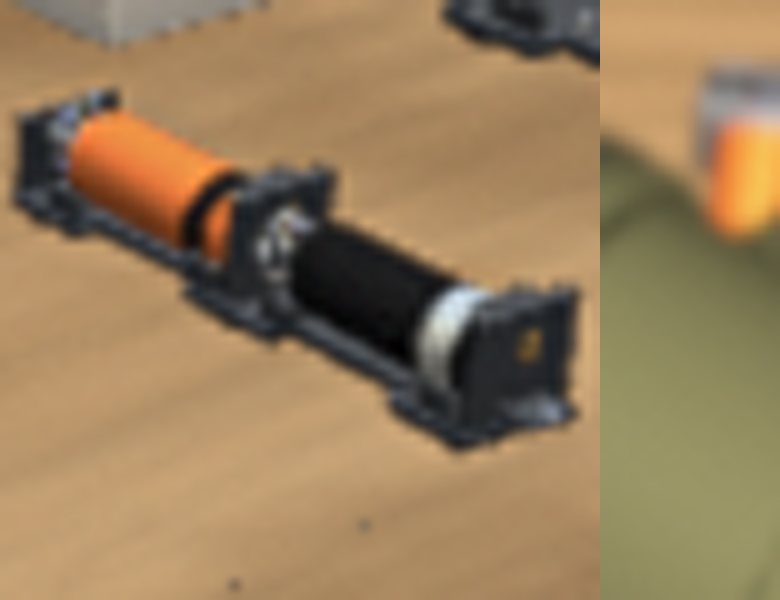

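The scene view shows the orange cell lying level in the bay, in line with the black cell. Its band is just short of the lip and its flat end is on the spring at (75,140). The gripper is clear, so I'm handing the job in.

Run:
```python
from plant import r
print(r.finish_job())
```

```text
the job is handed in; nothing more can be done
None
```

I loaded the orange cell into the sled's empty bay, flat end on the spring and button end under the lip. It looks level and home in the last picture (not confirmed by touch), and I handed the job in at about 34 s on the robot's clock, before the verdict is known.

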